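# Clamp a battery cell pack with a fold-away crank

## Task

Swing the folded crank handle with the red ball knob out until it stands straight up, and crank clockwise (seen from above) until the yellow jaw holds the teal cell pack firmly against the grey backstop: stop by feel, when the crank goes clearly heavier, and do not crush the pack. Then fold the handle back flat over the crank arm without loosening the clamp and let go. Leave the other things on the bench where they are.

Things in the scene. Friction and masses are not known exactly. Their poses are not given: they have to be found in the camera images.
- fixture: Clamping fixture on the bench. Origin on the bench under the vertical crank axis; +x points along the nest to jaw, pack and backstop. Aluminium bed 340 x 200 x 12 mm (x -70 to 270), grey gearbox 100 x 110 mm, top at 85 mm. Beyond it the yellow jaw (rubber face, 66 mm high) slides to the backstop, 6 mm per rad of clockwise crank; it stays when let go.
- crank: Steel crank: flat arm 26 mm wide, 92 to 102 mm above the bench; origin on the vertical axis, arm along its -x. Tight comes 0.8 to 1.5 turns clockwise (from above) on, not known beforehand, to be felt. Idle it takes about 5 N of push at the ball along its circle while moving (some 1 N more when sliding the loose pack); standing still, the dry friction hides part of it.
- crank_axis (a point): Point on the crank's vertical axis, 122 mm above the bench, level with the handle's fold hinge.
- handle_hinge (a point): Centre of the fold hinge at the outer end of the crank arm, 70 mm from the crank axis and 122 mm above the bench. The hinge axis is level and square to the arm (tangential to the crank's circle).
- ball (a point): Centre of the red ball knob (diameter 26 mm) at the handle's free end, 50 mm from the fold hinge, on a 10 mm steel stem. The ball spins freely on the stem, so it can be held while cranking without turning the hand. Folded, the handle lies level, pointing from hinge to crank axis, ball centre 20 mm above the arm's top; swung out it stands upright, ball centre 172 mm above the bench.
- handle (a joint): Fold angle of the handle: 0 folded flat over the arm (stop), 1.57 upright (stop). A stiff hinge (about 1.2 N at the ball) that stays where it is left.
- pack: Teal cell pack, 66 mm along the clamping direction (its x) x 132 x 50 mm, about 0.8 kg, loose on the bed between jaw and backstop. Origin at the centre of its underside. Once it meets the backstop the push grows about 1 N per 0.1 rad of crank (sprung jaw face). Firmly held: 3.5 to 6 N over idle; under 2.5 N is too loose, over 8 N crushes it.
- backstop: Grey steel backstop fixed across the bed, 24 mm thick x 170 mm wide x 60 mm high, set anew each time; its face that looks to the jaw stops the pack. Origin at the centre of its underside.
- strip: Bystander: loose strip of four teal cells, 22 x 88 x 50 mm, standing beside the fixture.
- tester: Bystander: loose blue cell tester, 55 x 75 x 30 mm.
- driver: Bystander: loose screwdriver with orange handle, 170 mm long.
Things that resemble listed ones, but are neither listed nor needed, are in the scene too. Of the things shaped like the pack, the teal one is meant.

How it is judged (in metres and radians):
On the way, in this order (a step that is already met when the one before it is completed fails the run):
1. the handle is swung out upright (value of joint handle above 1.35 rad), for 0.2 s.
2. the pack is clamped against the backstop while the handle is out (contact force between pack and backstop above 25 N and value of joint handle above 1.1 rad), for 0.3 s.
At the end, for the whole second after the job is handed in: The pack stands (within 0.1 rad of upright) clamped against the backstop with more than 25 N and the handle is folded back to within 0.2 rad of flat, the robot touching nothing (value of joint handle below 0.2 rad and contact force between pack and backstop above 25 N and angle between pack's own z axis and vertical below 0.1 rad).
It fails at once if the pack is crushed: more than 100 N between pack and backstop (contact force between pack and backstop above 100 N).
It fails at once if a bystander is moved by more than 30 mm (distance of any of strip, tester, driver from where it was at the start of the episode above 0.03 m).
It also fails if it takes over 72 s, if anything falls off the work surface, if the arm or the gripper's body presses on something with over 40 N, if the wrist force passes 120 N, or if a joint passes its speed limit or range.

## Robot

A 6-joint arm with a two-finger parallel gripper is mounted at the origin on the work surface. World frame = base frame: x ahead of the robot, y to its left, z up, the work surface at z = 0. Lengths are in mm, angles in rad, forces in N, time in s.
With the tool pointing down it reaches from about 300 to 750 mm from the base axis. Payload 8.5 kg.
Tool frame: the origin (TCP) lies at the very end of the fingers, on their centre line; the grasp point (between the pads) lies 19 mm behind it; z points along the fingers, y is the direction in which the jaws open and shut (so a half turn about z gives the same grasp; the last joint's range is limited). The gripper opens to 88 mm and grips with 3 to 60 N. Pads are 18 mm wide; open, the fingers measure 123 mm over their backs; the gripper's body (75 mm by 187 mm) begins 45 mm behind the grasp point.
Start: joints at [-1.428, 0.381, 1.297, -0, 1.464, -0.215], TCP at [192.611, -515.151, 199.248] pointing down, gripper open.
Joint ranges: [-3.11, 3.11], [-0.89, 2.33], [0.22, 2.48], [-1.42, 4.56], [0.17, 2.85], [-2.88, 2.88]. Speed limits (rad/s): [2.39, 2.39, 3.14, 3.14, 3.14, 3.14].

## Interface

Orientations are given as a rotation vector (axis times angle).
In Python, from bench import robot, grab_frame gives the robot as it stands. The module is installed in compiled form; this text tells all that it offers.
- The arm moves only by the tool send_rows, never from a script. Its argument "commands" is a list of rows, each an object of numbers: "ax", "ay", "az": the turn, a rotation vector about the world's x, y, z in degrees; "x", "y", "z": the shift along the world's x, y, z in cm; "hand": the finger opening in cm, from 0 to 8.81. A call has 1 to 5 rows; each row shifts and turns the commanded pose from where the row before left it; what a row does not reach is not made up. A row lasts 1/8 s, in which the tool goes at most 62.5 mm and 10.7 degrees, less where a joint would pass 70% of its speed; a pose out of reach is approached as far as the arm can. A call with a gripper value outside its range is refused whole. The fingers move at their own pace and stop on an object; the grip force is fixed at half the most. Time passes only in rows, so rows that do not move let the fingers close. It gives the time, the measured TCP pose, the force and the opening at its end, in the units of the state.
- robot.read_state(): the state, without advancing time (a new reading comes with each control period).
- grab_frame(name): name is "scene" or "top" or "wrist"; returns a dict with "frame" (400x640x3 uint8, red, green, blue), "camera_matrix" (3x3 intrinsics, pixels), "dist" ([k1, k2, p1, p2, k3] as OpenCV has them; the pictures are not rectified), "position" and "attitude" of the camera in the world; the wrist camera has in their place "tool_from_camera" (4x4, takes a point from camera to tool coordinates, whose origin is the TCP and whose axes are the flange's). Camera axes: x right, y up, looking along -z (the intrinsics and any distortion apply to the point x, -y, -z); pixel columns grow to the right and rows downward; lengths in mm; the calibration is good to about 2 mm. A picture is of the moment at which its call begins: read the wrist's pose just before it. There is no depth.
- robot.close_job(): hands the job in, once; it reports no verdict.
The state is a dict: "time_s": time; "qpos": joint angles; "qd": joint speeds; "effort": joint torques, N m; "tool_pos": TCP position; "orientation": TCP orientation; "contact_force": force on the tool from outside, world axes, zero at the start; "wrist_torque": the same for the moment, N m; "grip_width": finger opening in mm.
Only numpy, scipy, OpenCV 4.12 (cv2) and the standard library are available. Lean on these libraries where they do the work, as an engineer would, in place of code of your own. Each camera call takes 0.05 s, during which the arm holds its last target. There are 200 camera calls.

## Working session

There is one attempt and no reset: what is moved stays moved. The work goes in short steps, Python scripts to look and compute and a tool call to move; the robot and the scene stay as the last step left them, time stands still between calls to the robot, and variables do not carry over. Pictures are saved under pics/ and viewed, about 8 in all and at most 12, crops included, and the job is handed in when it is done.

Besides the shell and the picture viewer there is one more tool, called after "Emit:" as name(argument=value, ...), one argument or row to a line, values as JSON. send_rows: Moves the arm, as the interface text tells. Its arguments: {"type":"object","properties":{"commands":{"type":"array"}},"required":["commands"]}

```bash
mkdir -p pics
python3 - <<'E'
from bench import robot, grab_frame
import cv2,pickle
print(robot.read_state())
for n in ["scene","top"]:
    f=grab_frame(n); cv2.imwrite(f"pics/{n}0.png",f["frame"][:,:,::-1]); pickle.dump(f,open(f"{n}.pkl","wb"))
    print({k:v for k,v in f.items() if k!="frame"})
E
```

```text
{'time_s': 0.0, 'qpos': array([-1.42828488e+00,  3.81176848e-01,  1.29824591e+00, -2.40715575e-07,
        1.46359258e+00, -2.15271105e-01]), 'qd': array([ 0.00068598,  0.0010847 ,  0.00173814, -0.00026827, -0.00037144,
       -0.00042663]), 'effort': array([-5.22064984e-04, -4.37936497e+01, -2.24557579e+01,  7.12593645e-02,
        3.51664284e-02, -1.07764911e-04]), 'tool_pos': array([ 192.57325202, -514.83014345,  198.65310138]), 'orientation': array([-3.09005873e+00, -5.58757825e-01, -8.08695900e-05]), 'contact_force': array([-0.50059586, -0.97283381, -0.05055151]), 'wrist_torque': array([-0.01387188, -0.09114736, -0.00353659]), 'grip_width': 87.88554780234195}
{'camera_matrix': array([[490.58275152,   0.        , 321.74851831],
       [  0.        , 490.58275152, 195.48405915],
       [  0.        ,   0.        ,   1.        ]]), 'dist': array([-0.14757596,  0.        ,  0.        ,  0.        ,  0.        ]), 'position': array([1244.6962083 ,  377.86106222,  790.08239696]), 'attitude': array([0.50787416, 0.86024588, 1.88194899])}
{'camera_matrix': array([[423.39403227,   0.        , 317.78528736],
       [  0.        , 423.39403227, 205.20531827],
       [  0.        ,   0.        ,   1.        ]]), 'dist': array([-0.06043748,  0.        ,  0.        ,  0.        ,  0.        ]), 'position': array([477.60264903,  37.30265824, 924.62806293]), 'attitude': array([ 0.03607504, -0.09724591, -1.56648328])}
```

View pics/scene0.png

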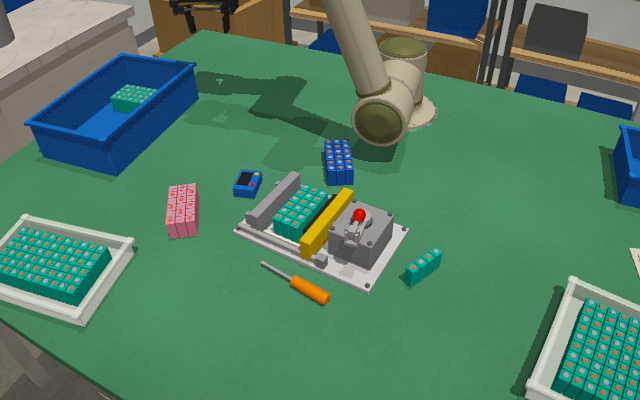

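View pics/top0.png

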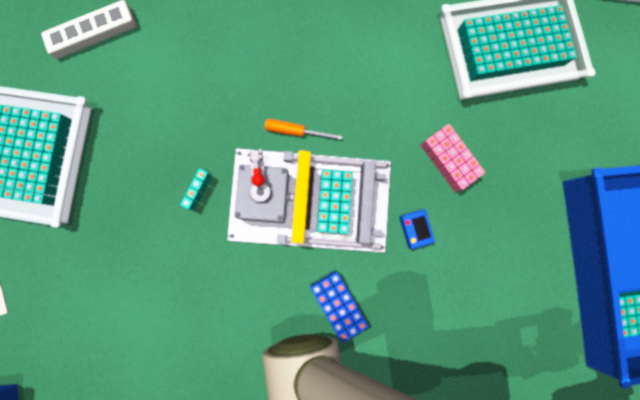

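The scene view shows the fixture with the red ball at about (359,215), the yellow jaw at (328,222) and the teal pack in the nest at (300,208). In the top view the ball is at (258,178), the pack at (335,202), the backstop at (367,202) and the jaw at (302,197). Pack-shaped candidates in the top view are teal at (335,202), pink at (453,157) and blue at (340,305). The teal one in the nest fits the description. I'll confirm it in an enlarged crop.

Run:
```python
import cv2
t=cv2.imread("pics/top0.png")[135:265,220:400]; s=cv2.imread("pics/scene0.png")[165:295,230:410]
cv2.imwrite("pics/top_c.png",cv2.resize(t,None,fx=4.4,fy=4.4,interpolation=cv2.INTER_CUBIC))
cv2.imwrite("pics/scene_c.png",cv2.resize(s,None,fx=4.4,fy=4.4,interpolation=cv2.INTER_CUBIC))
```

```text
(no output)
```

View pics/top_c.png

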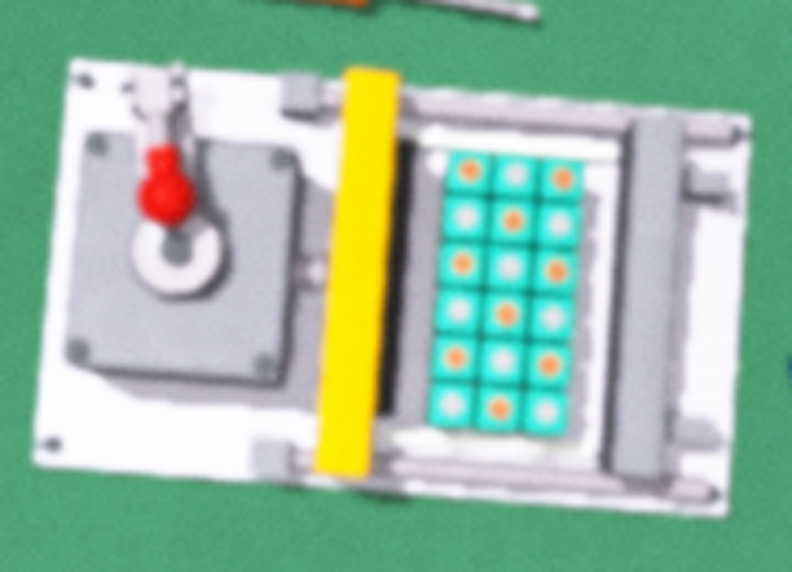

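View pics/scene_c.png

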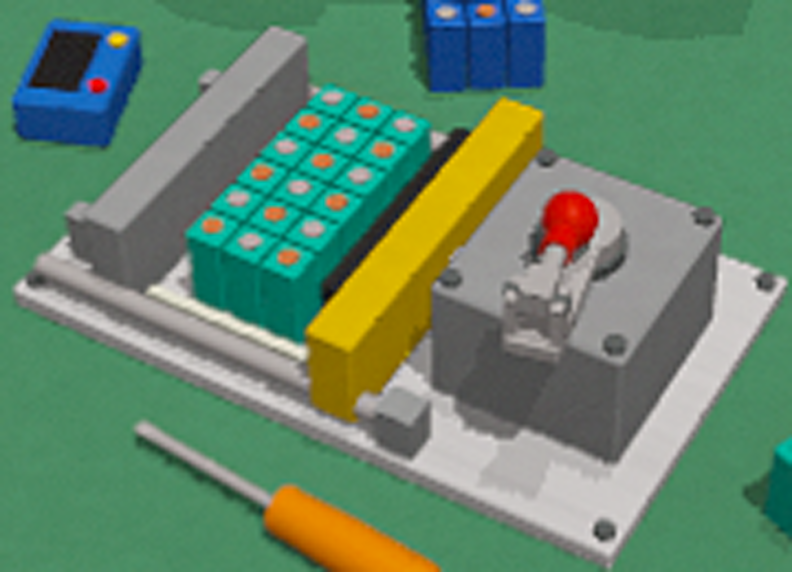

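The crops confirm the teal 3x6 pack between the yellow jaw and the backstop, loose with a gap on each side. In the top crop (px = 220+c/4.4, 135+r/4.4) the ball is at (165,195), the hub at (178,253) and the hinge end at (157,90). The bed corners are at (72,60), (750,115), (727,515) and (35,465).

```bash
cat > h.py <<'E'
import numpy as np, cv2, pickle
from scipy.spatial.transform import Rotation as R
from scipy.optimize import least_squares
def cam(f):
    Rw=R.from_rotvec(f["attitude"]).as_matrix()@np.diag([1,-1,-1]); return Rw,np.array(f["position"])
def proj(f,P):
    Rw,p=cam(f); t=-Rw.T@p
    return cv2.projectPoints(np.array(P,float).reshape(-1,3),cv2.Rodrigues(Rw.T)[0],t,f["camera_matrix"],f["dist"])[0][:,0]
def ray(f,uv):
    Rw,p=cam(f); n=cv2.undistortPoints(np.array(uv,float).reshape(-1,1,2),f["camera_matrix"],f["dist"])[:,0]
    return p,np.c_[n,np.ones(len(n))]@Rw.T
def atz(f,uv,z):
    p,d=ray(f,uv); return p+d*((z-p[2])/d[:,2])[:,None]
E
python3 - <<'E'
from h import *
np.set_printoptions(precision=1,suppress=True)
t=pickle.load(open("top.pkl","rb")); s=pickle.load(open("scene.pkl","rb"))
T=lambda c: np.array(c)/4.4+[219.6,134.6]; S=lambda c: np.array(c)/4.4+[229.6,164.6]
bed=[(-70,100,12),(270,100,12),(270,-100,12),(-70,-100,12)]
gb=[(-50,55,85),(50,55,85),(50,-55,85),(-50,-55,85)]
ti=T([(72,60),(750,115),(727,515),(35,465)]); tg=T([(88,133),(298,150),(283,383),(66,362)])
si=S([(610,562),(17,293)]) # bed corners (-70,100),(270,100)
def W(p,P): c,s_=np.cos(p[2]),np.sin(p[2]); P=np.array(P,float); return np.c_[p[0]+c*P[:,0]-s_*P[:,1],p[1]+s_*P[:,0]+c*P[:,1],P[:,2]]
r=lambda p: np.r_[proj(t,W(p,bed))-ti, proj(s,W(p,bed[:2]))-si].ravel()
q=least_squares(r,[480,150,-1.57]); print("pose",q.x[:2],round(q.x[2],4)); print(q.fun.reshape(-1,2))
print("gearbox top resid",(proj(t,W(q.x,gb))-tg))
print("ball", atz(t,T([(165,196)]),122)); print("ball scene",atz(s,S([(571,219)]),122))
print("hub", atz(t,T([(178,254)]),102)); print("hinge",atz(t,T([(157,92)]),122))
(p,a),(p2,b)=ray(t,T([(165,196)])),ray(s,S([(571,219)]))
k=np.linalg.lstsq(np.c_[a[0],-b[0]],p2-p,rcond=None)[0]; print("tri",p+k[0]*a[0],p2+k[1]*b[0])
for n,c,z in [("jawface",(395,270),66),("packL",(440,290),62),("packR",(575,290),62),("back",(628,290),72)]: print(n,atz(t,T([c]),z))
E
```

```text
pose [574.8 119.7] -1.6424
[[-0.9 -0.2]
 [-0.4 -0.3]
 [-0.5 -0.2]
 [-0.9 -0.4]
 [-0.1 -1.7]
 [-1.8 -1.2]]
gearbox top resid [[-2.2 -1.9]
 [-0.1 -1.9]
 [-1.1 -0.1]
 [-2.2  0.9]]
ball [[595.3 121.9 122. ]]
ball scene [[594.3 123.2 122. ]]
hub [[572.4 117.9 102. ]]
hinge [[641. 126. 122.]]
tri [595.3 121.8 122.2] [594.6 123.4 122.3]
jawface [[569.6  21.1  66. ]]
packL [[560.8   0.   62. ]]
packR [[561.1 -63.1  62. ]]
back [[560.3 -86.6  72. ]]
```

Emit:
send_rows(
  commands=[
    {"x": 2.7, "y": 4.2, "az": -2.6, "hand": 6},
    {"x": 2.7, "y": 4.2, "az": -2.6, "hand": 6},
    {"x": 2.7, "y": 4.2, "az": -2.6, "hand": 6},
    {"x": 2.7, "y": 4.2, "az": -2.6, "hand": 6},
    {"x": 2.7, "y": 4.2, "az": -2.6, "hand": 6},
  ],
)

```text
schema error: expected keys ax, ay, az, x, y, z, hand
```

Emit:
send_rows(
  commands=[
    {"x": 2.7, "y": 4.2},
    {"x": 2.7, "y": 4.2},
    {"x": 2.7, "y": 4.2},
    {"x": 2.7, "y": 4.2},
    {"x": 2.7, "y": 4.2},
  ],
)

```text
schema error: expected keys ax, ay, az, x, y, z, hand
```

Emit:
send_rows(
  commands=[
    {"x": 2.7, "y": 4.2},
    {"x": 2.7, "y": 4.2},
    {"x": 2.7, "y": 4.2},
    {"x": 2.7, "y": 4.2},
    {},
  ],
)

```text
schema error: expected keys ax, ay, az, x, y, z, hand
```

Run:
```python
from bench import robot, grab_frame
import cv2,pickle
s=robot.read_state();print({k:s[k].round(3) if hasattr(s[k],'round') else s[k] for k in ["time_s","qpos","tool_pos","orientation","contact_force","grip_width"]})
f=grab_frame("wrist"); pickle.dump((s,f),open("w.pkl","wb")); cv2.imwrite("pics/w0.png",f["frame"][:,:,::-1]); print(f["tool_from_camera"])
```

```text
{'time_s': 0.1, 'qpos': array([-1.428,  0.381,  1.298, -0.   ,  1.464, -0.215]), 'tool_pos': array([ 192.573, -514.877,  198.731]), 'orientation': array([-3.09 , -0.559, -0.   ]), 'contact_force': array([ 0.052,  0.431, -0.02 ]), 'grip_width': 88.64495994539497}
[[ 3.49111264e-04  9.58377747e-01  2.85503016e-01  7.30775053e+01]
 [ 9.99998422e-01 -8.31964632e-04  1.56995076e-03 -1.56465153e+00]
 [ 1.74213429e-03  2.85502017e-01 -9.58376525e-01 -1.85137131e+02]
 [ 0.00000000e+00  0.00000000e+00  0.00000000e+00  1.00000000e+00]]
```

View pics/w0.png

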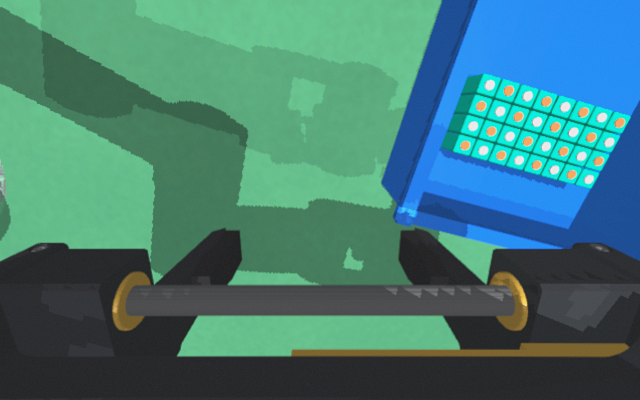

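The moves were refused because every row needs all the keys. The wrist view shows only the fingers and the bin, since the arm hasn't moved.

Emit:
send_rows(
  commands=[
    {"x": 2.7, "y": 4.2, "z": 0, "ax": 0, "ay": 0, "az": -2.6, "hand": 6},
    {"x": 2.7, "y": 4.2, "z": 0, "ax": 0, "ay": 0, "az": -2.6, "hand": 6},
    {"x": 2.7, "y": 4.2, "z": 0, "ax": 0, "ay": 0, "az": -2.6, "hand": 6},
    {"x": 2.7, "y": 4.2, "z": 0, "ax": 0, "ay": 0, "az": -2.6, "hand": 6},
    {"x": 2.7, "y": 4.2, "z": 0, "ax": 0, "ay": 0, "az": -2.6, "hand": 6},
  ],
)

```text
time_s: 0.78
tool_pos: [328.2, -303.6, 199.2]
orientation: [-3.135, -0.203, 0.0]
contact_force: [0.6, 0.4, 0.5]
grip_width: 60.0
```

Emit:
send_rows(
  commands=[
    {"x": 2.7, "y": 4.2, "z": 0, "ax": 0, "ay": 0, "az": 0, "hand": 6},
    {"x": 2.7, "y": 4.2, "z": 0, "ax": 0, "ay": 0, "az": 0, "hand": 6},
    {"x": 2.7, "y": 4.2, "z": 0, "ax": 0, "ay": 0, "az": 0, "hand": 6},
    {"x": 2.7, "y": 4.2, "z": 0, "ax": 0, "ay": 0, "az": 0, "hand": 6},
    {"x": 2.7, "y": 4.2, "z": 0, "ax": 0, "ay": 0, "az": 0, "hand": 6},
  ],
)

```text
time_s: 1.4
tool_pos: [463.2, -93.6, 199.2]
orientation: [-3.135, -0.205, 0.0]
contact_force: [0.9, -0.6, 0.3]
grip_width: 60.4
```

Emit:
send_rows(
  commands=[
    {"x": 2.7, "y": 4.2, "z": 0, "ax": 0, "ay": 0, "az": 0, "hand": 6},
    {"x": 2.7, "y": 4.2, "z": 0, "ax": 0, "ay": 0, "az": 0, "hand": 6},
    {"x": 2.7, "y": 4.2, "z": 0, "ax": 0, "ay": 0, "az": 0, "hand": 6},
    {"x": 2.7, "y": 4.2, "z": 0, "ax": 0, "ay": 0, "az": 0, "hand": 6},
    {"x": 0, "y": 0, "z": 0, "ax": 0, "ay": 0, "az": 0, "hand": 6},
  ],
)

```text
time_s: 2.02
tool_pos: [571.3, 75.3, 198.4]
orientation: [-3.134, -0.211, 0.001]
contact_force: [-0.4, -0.2, 0.3]
grip_width: 59.9
```

Run:
```python
from bench import robot, grab_frame
import cv2,pickle
s=robot.read_state();print({k:s[k].round(3) if hasattr(s[k],'round') else s[k] for k in ["time_s","qpos","tool_pos","orientation","contact_force","grip_width"]})
f=grab_frame("wrist"); pickle.dump((s,f),open("w.pkl","wb")); cv2.imwrite("pics/w1.png",f["frame"][:,:,::-1])
```

```text
{'time_s': 2.025, 'qpos': array([-0.074,  0.428,  1.223,  0.   ,  1.491,  1.362]), 'tool_pos': array([571.296,  75.279, 198.372]), 'orientation': array([-3.134e+00, -2.110e-01,  1.000e-03]), 'contact_force': array([-0.441, -0.193,  0.331]), 'grip_width': 59.90503298785512}
```

View pics/w1.png

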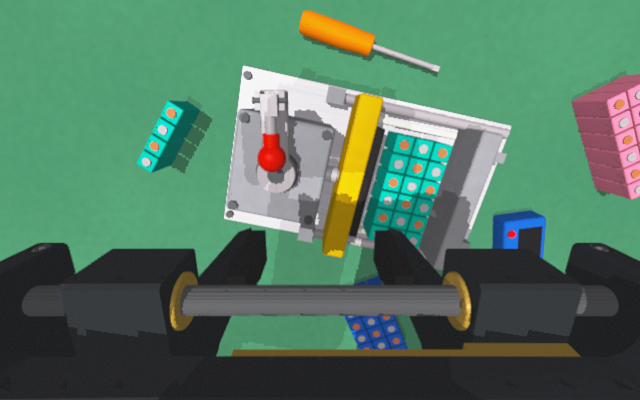

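The wrist view shows the ball at (271,157), the hinge end near (271,97) and the hub at (277,177). The arm runs vertically in the image, so the finger yaw is right.

Run:
```python
from h import *
s,f=pickle.load(open("w.pkl","rb"))
M=np.eye(4);M[:3,:3]=R.from_rotvec(s["orientation"]).as_matrix();M[:3,3]=s["tool_pos"]
C=M@f["tool_from_camera"]; f["attitude"]=R.from_matrix(C[:3,:3]).as_rotvec(); f["position"]=C[:3,3]
for n,c,z in [("ball",(271,157),122),("hinge",(271,99),115),("hub",(277,177),102)]: print(n,atz(f,[c],z).round(1))
```

```text
ball [[593.6 124.9 122. ]]
hinge [[643.6 130.4 115. ]]
hub [[570.5 120.2 102. ]]
```

Emit:
send_rows(
  commands=[
    {"x": 1.2, "y": 2.4, "z": 0, "ax": 0, "ay": 0, "az": 0, "hand": 6},
    {"x": 1.2, "y": 2.4, "z": 0, "ax": 0, "ay": 0, "az": 0, "hand": 6},
    {"x": 0, "y": 0, "z": -2, "ax": 0, "ay": 0, "az": 0, "hand": 6},
    {"x": 0, "y": 0, "z": -2, "ax": 0, "ay": 0, "az": 0, "hand": 6},
    {"x": 0, "y": 0, "z": 0, "ax": 0, "ay": 0, "az": 0, "hand": 6},
  ],
)

```text
time_s: 2.7
tool_pos: [593.6, 119.7, 158.2]
orientation: [-3.135, -0.203, 0.005]
contact_force: [-0.3, -0.2, 0.9]
grip_width: 59.9
```

Emit:
send_rows(
  commands=[
    {"x": 0, "y": 0, "z": 0, "ax": 0, "ay": 0, "az": 0, "hand": 6},
  ],
)

```text
time_s: 2.82
tool_pos: [594.8, 120.1, 160.2]
orientation: [3.135, 0.204, 0.002]
contact_force: [-0.8, 0.3, -0.7]
grip_width: 60.1
```

Emit:
send_rows(
  commands=[
    {"x": 0, "y": 0.25, "z": -2, "ax": 0, "ay": 0, "az": 0, "hand": 6},
    {"x": 0, "y": 0, "z": -1.7, "ax": 0, "ay": 0, "az": 0, "hand": 6},
    {"x": 0, "y": 0, "z": -1.2, "ax": 0, "ay": 0, "az": 0, "hand": 6},
    {"x": 0, "y": 0, "z": 0, "ax": 0, "ay": 0, "az": 0, "hand": 2.4},
    {"x": 0, "y": 0, "z": 0, "ax": 0, "ay": 0, "az": 0, "hand": 2.4},
  ],
)

```text
time_s: 3.45
tool_pos: [595.1, 123.3, 111.2]
orientation: [3.135, 0.205, 0.002]
contact_force: [0.8, 0.4, 0.2]
grip_width: 42.2
```

Emit:
send_rows(
  commands=[
    {"x": 0, "y": 0, "z": 0, "ax": 0, "ay": 0, "az": 0, "hand": 1.5},
    {"x": 0, "y": 0, "z": 0, "ax": 0, "ay": 0, "az": 0, "hand": 1.5},
    {"x": 0, "y": 0, "z": 0, "ax": 0, "ay": 0, "az": 0, "hand": 1.5},
  ],
)

```text
time_s: 3.82
tool_pos: [594.7, 123.3, 110.5]
orientation: [3.135, 0.206, 0.001]
contact_force: [0.2, 0.5, -0.0]
grip_width: 15.4
```

Run:
```python
from bench import robot, grab_frame
import cv2,numpy as np
s=robot.read_state();print({k:s[k].round(3) if hasattr(s[k],'round') else s[k] for k in ["time_s","qpos","tool_pos","contact_force","grip_width"]})
a=grab_frame("scene")["frame"][165:295,300:440]; b=grab_frame("wrist")["frame"][60:260,180:380]
cv2.imwrite("pics/g.png",np.hstack([cv2.resize(a,(420,390)),cv2.resize(b,(390,390))])[:,:800,::-1])
```

```text
{'time_s': 3.825, 'qpos': array([ 0.01 ,  0.552,  1.271, -0.   ,  1.318,  1.45 ]), 'tool_pos': array([594.679, 123.342, 110.453]), 'contact_force': array([ 0.235,  0.489, -0.033]), 'grip_width': 15.390287004021788}
```

View pics/g.png

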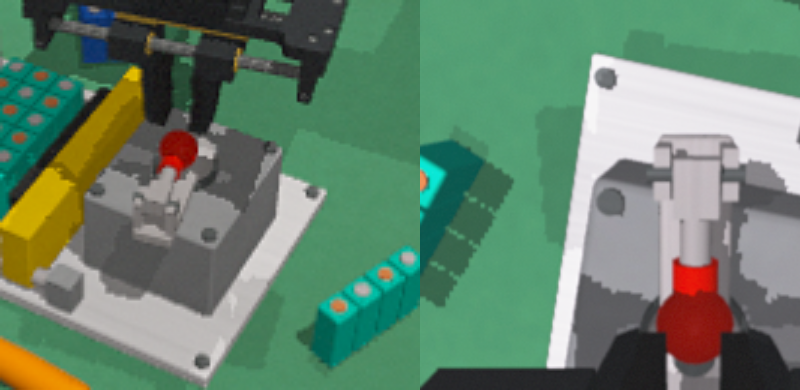

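The picture shows the fingertips near scene crop (160,122) and (203,130), behind or above the ball at (178,150). The opening reached its command, so nothing is gripped. I'll check this by projecting the TCP into the images.

Run:
```python
from h import *
from bench import grab_frame
s=pickle.load(open("scene.pkl","rb"))
t=np.array([594.7,123.3,110.5]);y=np.array([.134,-.991,0])
for n,P in [("tipL",t+y*8),("tipR",t-y*8),("grasp",t+[0,0,19]),("ball",[594.5,123.3,122])]:
    p=proj(s,[P])[0]; print(n,p.round(1),"crop",((p-[300,165])*3).round())
_,f=pickle.load(open("w.pkl","rb")); C=np.linalg.inv(f["tool_from_camera"])
for P in [(0,0,0),(0,8,0),(0,-8,0),(0,0,-12)]:
    c=C@np.r_[P,1]; p=cv2.projectPoints(np.array([[c[0],-c[1],-c[2]]]),np.zeros(3),np.zeros(3),f["camera_matrix"],f["dist"])[0].ravel(); print(P,p.round(1),"crop",420+(p[0]-180)*1.95,(p[1]-60)*1.95)
```

```text
tipL [355.2 217.9] crop [166. 159.]
tipR [363.  219.5] crop [189. 164.]
grasp [359.4 211.7] crop [178. 140.]
ball [359.4 214.4] crop [178. 148.]
(0, 0, 0) [322.2 217.4] crop 697.3547721434759 307.0032390392131
(0, 8, 0) [333.9 217.4] crop 720.1293338921864 307.02491067258586
(0, -8, 0) [310.6 217.4] crop 674.5831275566115 306.98226066857325
(0, 0, -12) [322.4 224.3] crop 697.5916745222534 320.31359875051464
```

The opening is 15 mm where a 26 mm ball should be. The visible fingertips also project about 30 mm short of the stated TCP in both the scene and wrist views. I'll feel for the ball top (z=135) with the nearly closed fingers, in small steps.

Emit:
send_rows(
  commands=[
    {"x": 0, "y": 0, "z": -0.2, "ax": 0, "ay": 0, "az": 0, "hand": 1.2},
    {"x": 0, "y": 0, "z": -0.1, "ax": 0, "ay": 0, "az": 0, "hand": 1.2},
  ],
)

```text
time_s: 4.18
tool_pos: [594.5, 123.3, 107.0]
orientation: [-3.135, -0.205, 0.0]
contact_force: [0.2, 0.3, 0.1]
grip_width: 12.0
```

Emit:
send_rows(
  commands=[
    {"x": 0, "y": 0, "z": -0.2, "ax": 0, "ay": 0, "az": 0, "hand": 1.2},
    {"x": 0, "y": 0, "z": 0, "ax": 0, "ay": 0, "az": 0, "hand": 1.2},
  ],
)

```text
time_s: 4.42
tool_pos: [594.5, 123.4, 105.0]
orientation: [-3.135, -0.205, 0.001]
contact_force: [0.1, 0.3, -0.0]
grip_width: 12.1
```

Emit:
send_rows(
  commands=[
    {"x": 0, "y": 0, "z": -0.2, "ax": 0, "ay": 0, "az": 0, "hand": 1.2},
    {"x": 0, "y": 0, "z": 0, "ax": 0, "ay": 0, "az": 0, "hand": 1.2},
  ],
)

```text
time_s: 4.68
tool_pos: [594.5, 123.4, 103.1]
orientation: [-3.135, -0.206, 0.0]
contact_force: [0.2, -0.4, 0.2]
grip_width: 12.4
```

Emit:
send_rows(
  commands=[
    {"x": 0, "y": 0, "z": -0.2, "ax": 0, "ay": 0, "az": 0, "hand": 1.2},
    {"x": 0, "y": 0, "z": 0, "ax": 0, "ay": 0, "az": 0, "hand": 1.2},
  ],
)

```text
time_s: 4.92
tool_pos: [594.5, 123.3, 101.1]
orientation: [-3.135, -0.205, 0.001]
contact_force: [-0.2, 0.7, 0.1]
grip_width: 12.1
```

Run:
```python
from bench import robot, grab_frame
import cv2,numpy as np
s=robot.read_state();print({k:s[k].round(3) if hasattr(s[k],'round') else s[k] for k in ["time_s","qpos","tool_pos","contact_force","wrist_torque","grip_width"]})
a=grab_frame("scene")["frame"][140:260,310:410]; b=grab_frame("wrist")["frame"][130:280,240:400]
cv2.imwrite("pics/g2.png",np.hstack([cv2.resize(a,(400,480),interpolation=cv2.INTER_CUBIC),cv2.resize(b,(400,480))])[:,:800,::-1])
```

```text
{'time_s': 4.925, 'qpos': array([ 0.01 ,  0.561,  1.283, -0.   ,  1.297,  1.45 ]), 'tool_pos': array([594.508, 123.316, 101.059]), 'contact_force': array([-0.158,  0.725,  0.072]), 'wrist_torque': array([-0.044, -0.011,  0.017]), 'grip_width': 12.11911298238424}
```

View pics/g2.png

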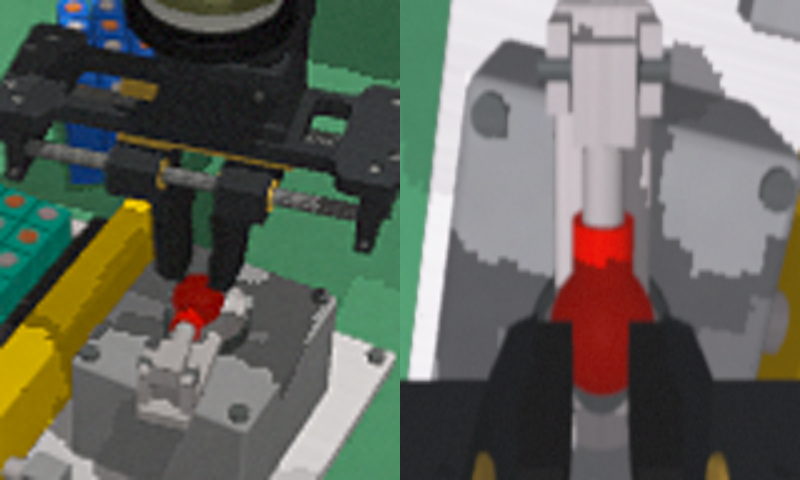

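Scene crop: the fingertips, at (175,278) and (225,287), end just above the ball at (197,300). Wrist crop: the fingers lie over the ball at (605,330). The real fingertips are therefore about 35–38 mm above the stated TCP, so I'll go on feeling downward.

Emit:
send_rows(
  commands=[
    {"x": 0, "y": 0, "z": -0.2, "ax": 0, "ay": 0, "az": 0, "hand": 1.2},
    {"x": 0, "y": 0, "z": 0, "ax": 0, "ay": 0, "az": 0, "hand": 1.2},
  ],
)

```text
time_s: 5.28
tool_pos: [594.5, 123.4, 99.1]
orientation: [-3.135, -0.206, 0.001]
contact_force: [0.1, -0.3, -0.6]
grip_width: 12.3
```

Emit:
send_rows(
  commands=[
    {"x": 0, "y": 0, "z": -0.2, "ax": 0, "ay": 0, "az": 0, "hand": 1.2},
    {"x": 0, "y": 0, "z": 0, "ax": 0, "ay": 0, "az": 0, "hand": 1.2},
  ],
)

```text
time_s: 5.52
tool_pos: [594.5, 123.3, 97.0]
orientation: [-3.135, -0.205, 0.001]
contact_force: [0.6, 0.5, -0.1]
grip_width: 12.1
```

Emit:
send_rows(
  commands=[
    {"x": 0, "y": 0, "z": -0.2, "ax": 0, "ay": 0, "az": 0, "hand": 1.2},
    {"x": 0, "y": 0, "z": 0, "ax": 0, "ay": 0, "az": 0, "hand": 1.2},
  ],
)

```text
time_s: 5.78
tool_pos: [594.5, 123.3, 95.1]
orientation: [-3.135, -0.205, 0.001]
contact_force: [0.3, -0.9, 0.3]
grip_width: 11.9
```

Emit:
send_rows(
  commands=[
    {"x": 0, "y": 0, "z": -0.2, "ax": 0, "ay": 0, "az": 0, "hand": 1.2},
    {"x": 0, "y": 0, "z": 0, "ax": 0, "ay": 0, "az": 0, "hand": 1.2},
  ],
)

```text
time_s: 6.02
tool_pos: [594.8, 123.2, 93.6]
orientation: [3.135, 0.205, 0.001]
contact_force: [-0.3, -0.5, 2.3]
grip_width: 12.2
```

Emit:
send_rows(
  commands=[
    {"x": 0, "y": 0, "z": -0.2, "ax": 0, "ay": 0, "az": 0, "hand": 1.2},
    {"x": 0, "y": 0, "z": 0, "ax": 0, "ay": 0, "az": 0, "hand": 1.2},
  ],
)

```text
time_s: 6.28
tool_pos: [594.9, 123.2, 92.5]
orientation: [3.134, 0.205, 0.002]
contact_force: [-3.8, -0.7, 10.1]
grip_width: 11.7
```

Run:
```python
from bench import robot, grab_frame
import cv2,numpy as np
a=grab_frame("scene")["frame"]; cv2.imwrite("pics/g3.png",a[:,:,::-1]); b=grab_frame("wrist")["frame"];cv2.imwrite("pics/g3w.png",b[:,:,::-1])
# red ball blob in both
for im in (a,b):
    m=((im[...,0]>120)&(im[...,1]<60)&(im[...,2]<60)).astype(np.uint8); n,l,st,c=cv2.connectedComponentsWithStats(m); k=[(tuple(st[i]),c[i].round(1)) for i in range(1,n) if st[i][4]>30]; print(k)
```

```text
[((np.int32(353), np.int32(209), np.int32(12), np.int32(16), np.int32(84)), array([358.4, 216.1]))]
[((np.int32(302), np.int32(201), np.int32(37), np.int32(59), np.int32(1267)), array([320.2, 230.2]))]
```

There is contact at a TCP reading of about 94, with the tips then at about 133.5. So the real tips sit about 39.5 mm above the reported TCP. From here I use tip z = TCP z + 39.5. I'll back off, open, and go to tip z≈110.

Emit:
send_rows(
  commands=[
    {"x": 0, "y": 0, "z": 1.0, "ax": 0, "ay": 0, "az": 0, "hand": 4.6},
    {"x": 0, "y": 0, "z": 0, "ax": 0, "ay": 0, "az": 0, "hand": 4.6},
    {"x": 0, "y": 0, "z": 0, "ax": 0, "ay": 0, "az": 0, "hand": 4.6},
    {"x": 0, "y": 0, "z": -1.0, "ax": 0, "ay": 0, "az": 0, "hand": 4.6},
    {"x": 0, "y": 0, "z": -0.7, "ax": 0, "ay": 0, "az": 0, "hand": 4.6},
  ],
)

```text
time_s: 7.0
tool_pos: [594.2, 123.3, 83.0]
orientation: [-3.135, -0.205, 0.002]
contact_force: [-0.3, -0.7, 0.6]
grip_width: 46.1
```

Emit:
send_rows(
  commands=[
    {"x": 0, "y": 0, "z": -0.7, "ax": 0, "ay": 0, "az": 0, "hand": 4.6},
    {"x": 0, "y": 0, "z": -0.7, "ax": 0, "ay": 0, "az": 0, "hand": 4.6},
    {"x": 0, "y": 0, "z": 0, "ax": 0, "ay": 0, "az": 0, "hand": 4.6},
  ],
)

```text
time_s: 7.38
tool_pos: [594.3, 123.3, 69.6]
orientation: [-3.135, -0.205, 0.002]
contact_force: [-0.2, 0.2, -0.0]
grip_width: 46.2
```

Emit:
send_rows(
  commands=[
    {"x": 0, "y": 0, "z": 0, "ax": 0, "ay": 0, "az": 0, "hand": 2},
    {"x": 0, "y": 0, "z": 0, "ax": 0, "ay": 0, "az": 0, "hand": 2},
    {"x": 0, "y": 0, "z": 0, "ax": 0, "ay": 0, "az": 0, "hand": 2},
    {"x": 0, "y": 0, "z": 0, "ax": 0, "ay": 0, "az": 0, "hand": 2},
  ],
)

```text
time_s: 7.88
tool_pos: [594.8, 123.1, 70.5]
orientation: [3.134, 0.205, 0.001]
contact_force: [-0.3, -1.4, 1.6]
grip_width: 24.3
```

Run:
```python
from bench import robot
s=robot.read_state();print({k:s[k].round(2) if hasattr(s[k],'round') else s[k] for k in ["qpos","tool_pos","contact_force","wrist_torque","grip_width"]})
```

```text
{'qpos': array([ 0.01,  0.59,  1.32, -0.  ,  1.23,  1.45]), 'tool_pos': array([594.77, 123.07,  70.49]), 'contact_force': array([-0.32, -1.37,  1.59]), 'wrist_torque': array([-0.36,  0.04,  0.03]), 'grip_width': 24.320032765387364}
```

Ball gripped (24.3 mm). Now I'll swing it out along the arc about the hinge.

Emit:
send_rows(
  commands=[
    {"x": 0.17, "y": 0.02, "z": 1.29, "ax": 0, "ay": 0, "az": 0, "hand": 2},
    {"x": 0.5, "y": 0.06, "z": 1.21, "ax": 0, "ay": 0, "az": 0, "hand": 2},
    {"x": 0.79, "y": 0.1, "z": 1.04, "ax": 0, "ay": 0, "az": 0, "hand": 2},
  ],
)

```text
time_s: 8.25
tool_pos: [609.0, 125.0, 106.6]
orientation: [3.134, 0.205, -0.002]
contact_force: [0.3, -3.5, -5.9]
grip_width: 24.5
```

Run:
```python
from bench import robot, grab_frame
import cv2,numpy as np
a=grab_frame("scene")["frame"]
m=((a[...,0]>120)&(a[...,1]<60)&(a[...,2]<60)).astype(np.uint8); n,l,st,c=cv2.connectedComponentsWithStats(m); print([(tuple(map(int,st[i])),c[i].round(1)) for i in range(1,n) if st[i][4]>20])
cv2.imwrite("pics/g4.png",cv2.resize(a[140:270,290:420],None,fx=4,fy=4)[:,:,::-1])
from h import *
s=pickle.load(open("scene.pkl","rb"));print(proj(s,[[609.2,124.7,157.4],[594.5,123,122]]))
```

```text
[((352, 200, 12, 19, 150), array([357.1, 208.4]))]
[[357.58684245 206.03166963]
 [359.22271748 214.39385803]]
```

View pics/g4.png

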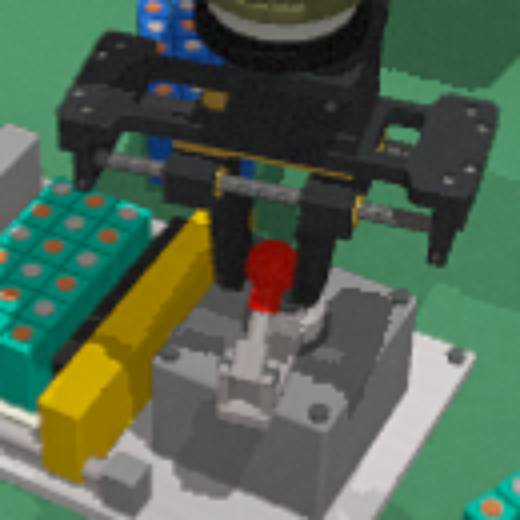

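The ball, at crop (271,270), follows and the handle is at about 45°. I'll continue the arc to upright, pushing slightly past toward the stop.

Emit:
send_rows(
  commands=[
    {"x": 1.03, "y": 0.12, "z": 0.79, "ax": 0, "ay": 0, "az": 0, "hand": 2},
    {"x": 1.2, "y": 0.14, "z": 0.5, "ax": 0, "ay": 0, "az": 0, "hand": 2},
    {"x": 1.28, "y": 0.15, "z": 0.17, "ax": 0, "ay": 0, "az": 0, "hand": 2},
    {"x": 0, "y": 0, "z": 0, "ax": 0, "ay": 0, "az": 0, "hand": 2},
  ],
)

```text
time_s: 8.8
tool_pos: [645.4, 129.4, 121.6]
orientation: [-3.135, -0.206, -0.005]
contact_force: [0.4, -1.8, 4.3]
grip_width: 24.3
```

Emit:
send_rows(
  commands=[
    {"x": 0, "y": 0, "z": 0, "ax": 0, "ay": 0, "az": 0, "hand": 2},
    {"x": 0, "y": 0, "z": 0, "ax": 0, "ay": 0, "az": 0, "hand": 2},
  ],
)

```text
time_s: 9.05
tool_pos: [644.8, 129.3, 121.6]
orientation: [3.135, 0.206, 0.004]
contact_force: [-0.7, -1.6, 5.4]
grip_width: 24.3
```

Run:
```python
from bench import robot, grab_frame
import cv2,numpy as np
from h import *
a=grab_frame("scene"); b=grab_frame("top")
for f in (a,b):
    im=f["frame"]; m=((im[...,0]>110)&(im[...,1]<70)&(im[...,2]<70)).astype(np.uint8); n,l,st,c=cv2.connectedComponentsWithStats(m); print([(tuple(map(int,st[i])),c[i].round(1)) for i in range(1,n) if st[i][4]>15])
    print(proj(f,[[643.5,128.4,172],[643.5,128.4,157]]).round(1).tolist())
cv2.imwrite("pics/g5.png",cv2.resize(a["frame"][140:270,290:420],None,fx=4,fy=4)[:,:,::-1])
```

```text
[((347, 205, 12, 18, 168), array([352.5, 213. ]))]
[[352.3, 212.3], [352.1, 218.2]]
[]
[[251.0, 148.5], [252.0, 150.3]]
```

View pics/g5.png

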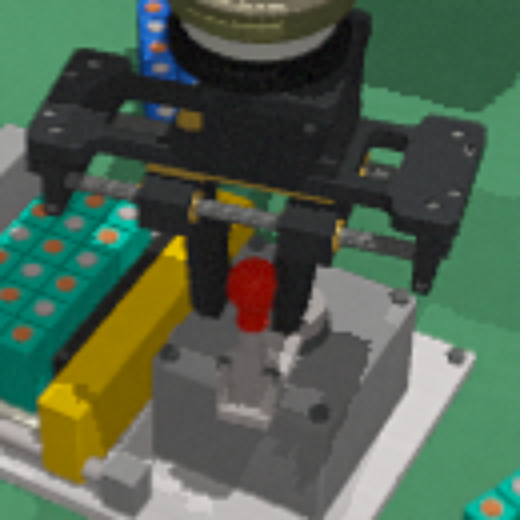

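Picture: the handle is upright, with the ball at scene (352.5,213) against a predicted (352.3,212.3) for z=172. The hinge agrees with the TCP reading, so in TCP terms the axis is at about (575,121). I'll generate the clockwise circle.

```bash
cat > arc.py <<'E'
import numpy as np,json,sys
# cx cy r startx starty phi0 dphi n : prints rows
def rows(c,r,p0,phi0,d,n,hand=2,z0=0):
    p=np.array(p0,float)/10; out=[]; k=0
    for i in range(1,n+1):
        a=np.radians(phi0+d*i); t=(np.array(c)+r*np.array([np.cos(a),np.sin(a)]))/10
        s=np.round(t-p,2); p=p+s
        out.append({"x":float(s[0]),"y":float(s[1]),"z":z0 if i==1 else 0,"ax":0,"ay":0,"az":0,"hand":hand})
    for j in range(0,n,5): print(json.dumps(out[j:j+5]))
    print("end cmd",p*10,"phi",phi0+d*n)
E
python3 -c "
from arc import rows
rows((575,120.9),68,(644.3,129.25),6.93,-10,36,z0=0.2)"
```

```text
[{"x": -0.14, "y": -1.2, "z": 0.2, "ax": 0, "ay": 0, "az": 0, "hand": 2}, {"x": -0.17, "y": -1.17, "z": 0, "ax": 0, "ay": 0, "az": 0, "hand": 2}, {"x": -0.36, "y": -1.13, "z": 0, "ax": 0, "ay": 0, "az": 0, "hand": 2}, {"x": -0.56, "y": -1.05, "z": 0, "ax": 0, "ay": 0, "az": 0, "hand": 2}, {"x": -0.73, "y": -0.93, "z": 0, "ax": 0, "ay": 0, "az": 0, "hand": 2}]
[{"x": -0.88, "y": -0.79, "z": 0, "ax": 0, "ay": 0, "az": 0, "hand": 2}, {"x": -1.01, "y": -0.63, "z": 0, "ax": 0, "ay": 0, "az": 0, "hand": 2}, {"x": -1.1, "y": -0.44, "z": 0, "ax": 0, "ay": 0, "az": 0, "hand": 2}, {"x": -1.16, "y": -0.25, "z": 0, "ax": 0, "ay": 0, "az": 0, "hand": 2}, {"x": -1.18, "y": -0.04, "z": 0, "ax": 0, "ay": 0, "az": 0, "hand": 2}]
[{"x": -1.18, "y": 0.17, "z": 0, "ax": 0, "ay": 0, "az": 0, "hand": 2}, {"x": -1.12, "y": 0.37, "z": 0, "ax": 0, "ay": 0, "az": 0, "hand": 2}, {"x": -1.05, "y": 0.56, "z": 0, "ax": 0, "ay": 0, "az": 0, "hand": 2}, {"x": -0.93, "y": 0.73, "z": 0, "ax": 0, "ay": 0, "az": 0, "hand": 2}, {"x": -0.8, "y": 0.88, "z": 0, "ax": 0, "ay": 0, "az": 0, "hand": 2}]
[{"x": -0.62, "y": 1.01
[... 797 characters left out ...]
: 0, "az": 0, "hand": 2}, {"x": 1.18, "y": 0.04, "z": 0, "ax": 0, "ay": 0, "az": 0, "hand": 2}, {"x": 1.18, "y": -0.17, "z": 0, "ax": 0, "ay": 0, "az": 0, "hand": 2}, {"x": 1.12, "y": -0.37, "z": 0, "ax": 0, "ay": 0, "az": 0, "hand": 2}]
[{"x": 1.05, "y": -0.56, "z": 0, "ax": 0, "ay": 0, "az": 0, "hand": 2}, {"x": 0.93, "y": -0.73, "z": 0, "ax": 0, "ay": 0, "az": 0, "hand": 2}, {"x": 0.8, "y": -0.88, "z": 0, "ax": 0, "ay": 0, "az": 0, "hand": 2}, {"x": 0.62, "y": -1.01, "z": 0, "ax": 0, "ay": 0, "az": 0, "hand": 2}, {"x": 0.45, "y": -1.09, "z": 0, "ax": 0, "ay": 0, "az": 0, "hand": 2}]
[{"x": 0.24, "y": -1.16, "z": 0, "ax": 0, "ay": 0, "az": 0, "hand": 2}]
end cmd [642.5  129.15] phi -353.07
```

Emit:
send_rows(
  commands=[
    {"x": -0.14, "y": -1.2, "z": 0.2, "ax": 0, "ay": 0, "az": 0, "hand": 2},
    {"x": -0.17, "y": -1.17, "z": 0, "ax": 0, "ay": 0, "az": 0, "hand": 2},
    {"x": -0.36, "y": -1.13, "z": 0, "ax": 0, "ay": 0, "az": 0, "hand": 2},
    {"x": -0.56, "y": -1.05, "z": 0, "ax": 0, "ay": 0, "az": 0, "hand": 2},
    {"x": -0.73, "y": -0.93, "z": 0, "ax": 0, "ay": 0, "az": 0, "hand": 2},
  ],
)

```text
time_s: 9.78
tool_pos: [625.6, 74.8, 122.4]
orientation: [-3.134, -0.206, -0.006]
contact_force: [5.6, 3.6, -1.7]
grip_width: 23.8
```

Run:
```python
from bench import robot, grab_frame
import numpy as np
from h import *
s=robot.read_state();print(s["tool_pos"],s["contact_force"],s["wrist_torque"],s["qpos"].round(2))
f=grab_frame("scene");im=f["frame"]; m=((im[...,0]>110)&(im[...,1]<70)&(im[...,2]<70)).astype(np.uint8); n,l,st,c=cv2.connectedComponentsWithStats(m); print([(tuple(map(int,st[i])),c[i].round(1)) for i in range(1,n) if st[i][4]>15])
p=s["tool_pos"];print(proj(f,[[p[0],p[1],172],[644,129,172]]))
```

```text
[625.64455766  74.80260037 122.44963331] [ 5.58355898  3.56182291 -1.66482726] [ 0.31524907 -0.84163354 -0.04806928] [-0.07  0.58  1.19  0.    1.38  1.37]
[((325, 191, 10, 18, 145), array([329.8, 198.7]))]
[[330.03890597 198.08690797]
 [352.44981556 212.57671378]]
```

The ball follows: tangential push ≈6.4 N, radial ≈1.7 N. I'll keep cranking.

Emit:
send_rows(
  commands=[
    {"x": -0.88, "y": -0.79, "z": 0, "ax": 0, "ay": 0, "az": 0, "hand": 2},
    {"x": -1.01, "y": -0.63, "z": 0, "ax": 0, "ay": 0, "az": 0, "hand": 2},
    {"x": -1.1, "y": -0.44, "z": 0, "ax": 0, "ay": 0, "az": 0, "hand": 2},
    {"x": -1.16, "y": -0.25, "z": 0, "ax": 0, "ay": 0, "az": 0, "hand": 2},
    {"x": -1.18, "y": -0.04, "z": 0, "ax": 0, "ay": 0, "az": 0, "hand": 2},
  ],
)

```text
time_s: 10.45
tool_pos: [572.1, 53.9, 122.6]
orientation: [-3.133, -0.205, -0.005]
contact_force: [6.6, 5.5, -0.1]
grip_width: 24.0
```

Emit:
send_rows(
  commands=[
    {"x": -1.18, "y": 0.17, "z": 0, "ax": 0, "ay": 0, "az": 0, "hand": 2},
    {"x": -1.12, "y": 0.37, "z": 0, "ax": 0, "ay": 0, "az": 0, "hand": 2},
    {"x": -1.05, "y": 0.56, "z": 0, "ax": 0, "ay": 0, "az": 0, "hand": 2},
    {"x": -0.93, "y": 0.73, "z": 0, "ax": 0, "ay": 0, "az": 0, "hand": 2},
    {"x": -0.8, "y": 0.88, "z": 0, "ax": 0, "ay": 0, "az": 0, "hand": 2},
  ],
)

```text
time_s: 11.08
tool_pos: [522.4, 80.6, 122.7]
orientation: [-3.134, -0.205, -0.009]
contact_force: [10.8, 2.1, -5.3]
grip_width: 24.1
```

```bash
cat > chk.py <<'E'
from bench import robot, grab_frame
from h import *
s=robot.read_state();print(s["tool_pos"].round(1),s["contact_force"].round(1),s["wrist_torque"].round(2),s["qpos"].round(2))
f=grab_frame("scene");im=f["frame"]; m=((im[...,0]>110)&(im[...,1]<70)&(im[...,2]<70)).astype(np.uint8); n,l,st,c=cv2.connectedComponentsWithStats(m); print([(tuple(map(int,st[i])),c[i].round(1)) for i in range(1,n) if st[i][4]>15])
p=s["tool_pos"];print(proj(f,[[p[0],p[1],p[2]+50]]))
F=s["contact_force"];a=np.arctan2(p[1]-120.9,p[0]-575);print("phi",np.degrees(a),"push",-F[:2]@[np.sin(a),-np.cos(a)],"rad",F[:2]@[np.cos(a),np.sin(a)])
E
python3 chk.py
```

```text
[522.4  80.6 122.7] [10.8  2.1 -5.3] [ 0.64 -1.77 -0.  ] [-0.07  0.41  1.49  0.    1.24  1.37]
[((349, 161, 11, 17, 136), array([354.3, 168.3]))]
[[354.70077455 167.78583901]]
phi -142.56310439328323 push 4.888450553204862 rad -9.91774790824596
```

Radial force has grown, so my centre is a few mm too far toward −x,−y. I'll re-centre at (577.5,122.5), r 67.5.

```bash
python3 -c "
from arc import rows
rows((577.5,122.5),67.5,(520.64,80.04),-143.07,-10,10)"
```

```text
[{"x": -0.33, "y": 1.19, "z": 0, "ax": 0, "ay": 0, "az": 0, "hand": 2}, {"x": -0.44, "y": 1.09, "z": 0, "ax": 0, "ay": 0, "az": 0, "hand": 2}, {"x": -0.24, "y": 1.15, "z": 0, "ax": 0, "ay": 0, "az": 0, "hand": 2}, {"x": -0.04, "y": 1.18, "z": 0, "ax": 0, "ay": 0, "az": 0, "hand": 2}, {"x": 0.16, "y": 1.16, "z": 0, "ax": 0, "ay": 0, "az": 0, "hand": 2}]
[{"x": 0.37, "y": 1.12, "z": 0, "ax": 0, "ay": 0, "az": 0, "hand": 2}, {"x": 0.55, "y": 1.04, "z": 0, "ax": 0, "ay": 0, "az": 0, "hand": 2}, {"x": 0.72, "y": 0.93, "z": 0, "ax": 0, "ay": 0, "az": 0, "hand": 2}, {"x": 0.88, "y": 0.78, "z": 0, "ax": 0, "ay": 0, "az": 0, "hand": 2}, {"x": 1.0, "y": 0.62, "z": 0, "ax": 0, "ay": 0, "az": 0, "hand": 2}]
end cmd [546.94 182.64] phi -243.07
```

Emit:
send_rows(
  commands=[
    {"x": -0.1, "y": 1.3, "z": 0, "ax": 0, "ay": 0, "az": 0, "hand": 2},
    {"x": -0.67, "y": 0.98, "z": 0, "ax": 0, "ay": 0, "az": 0, "hand": 2},
    {"x": -0.24, "y": 1.15, "z": 0, "ax": 0, "ay": 0, "az": 0, "hand": 2},
    {"x": -0.04, "y": 1.18, "z": 0, "ax": 0, "ay": 0, "az": 0, "hand": 2},
    {"x": 0.16, "y": 1.16, "z": 0, "ax": 0, "ay": 0, "az": 0, "hand": 2},
  ],
)

```text
time_s: 11.75
tool_pos: [511.7, 137.4, 122.8]
orientation: [3.133, 0.205, 0.001]
contact_force: [0.5, -6.2, 2.0]
grip_width: 24.1
```

Emit:
send_rows(
  commands=[
    {"x": 0.37, "y": 1.12, "z": 0, "ax": 0, "ay": 0, "az": 0, "hand": 2},
    {"x": 0.55, "y": 1.04, "z": 0, "ax": 0, "ay": 0, "az": 0, "hand": 2},
    {"x": 0.72, "y": 0.93, "z": 0, "ax": 0, "ay": 0, "az": 0, "hand": 2},
    {"x": 0.88, "y": 0.78, "z": 0, "ax": 0, "ay": 0, "az": 0, "hand": 2},
    {"x": 1.0, "y": 0.62, "z": 0, "ax": 0, "ay": 0, "az": 0, "hand": 2},
  ],
)

```text
time_s: 12.38
tool_pos: [546.0, 182.8, 122.7]
orientation: [3.135, 0.206, -0.003]
contact_force: [-5.0, -4.3, 5.7]
grip_width: 24.5
```

```bash
sed -i 's/120.9/122.5/;s/575/577.5/' chk.py; python3 chk.py
```

```text
[546.  182.8 122.7] [-5.  -4.3  5.7] [-0.35  0.86  0.05] [0.12 0.49 1.35 0.   1.31 1.56]
[((393, 181, 12, 18, 156), array([398.4, 188.7]))]
[[398.49745938 188.65721645]]
phi 117.62327400365767 push 6.45011865513055 rad -1.4639477500239657
```

Clean: radial −1.5 N, push ≈6–6.5 N (idle and pack sliding). I've done 250°. Next are 50° more, then smaller steps with a check each.

```bash
python3 -c "
from arc import rows
rows((577.5,122.5),67.5,(546.94,182.64),-243.07,-10,5)
import numpy as np
a=np.radians(-293.07);rows((577.5,122.5),67.5,(577.5+67.5*np.cos(a),122.5+67.5*np.sin(a)),-293.07,-5,30)"
```

```text
[{"x": 1.09, "y": 0.44, "z": 0, "ax": 0, "ay": 0, "az": 0, "hand": 2}, {"x": 1.15, "y": 0.25, "z": 0, "ax": 0, "ay": 0, "az": 0, "hand": 2}, {"x": 1.18, "y": 0.04, "z": 0, "ax": 0, "ay": 0, "az": 0, "hand": 2}, {"x": 1.16, "y": -0.17, "z": 0, "ax": 0, "ay": 0, "az": 0, "hand": 2}, {"x": 1.12, "y": -0.36, "z": 0, "ax": 0, "ay": 0, "az": 0, "hand": 2}]
end cmd [603.94 184.64] phi -293.07
[{"x": 0.53, "y": -0.25, "z": 0, "ax": 0, "ay": 0, "az": 0, "hand": 2}, {"x": 0.51, "y": -0.3, "z": 0, "ax": 0, "ay": 0, "az": 0, "hand": 2}, {"x": 0.48, "y": -0.35, "z": 0, "ax": 0, "ay": 0, "az": 0, "hand": 2}, {"x": 0.44, "y": -0.38, "z": 0, "ax": 0, "ay": 0, "az": 0, "hand": 2}, {"x": 0.42, "y": -0.42, "z": 0, "ax": 0, "ay": 0, "az": 0, "hand": 2}]
[{"x": 0.37, "y": -0.45, "z": 0, "ax": 0, "ay": 0, "az": 0, "hand": 2}, {"x": 0.33, "y": -0.49, "z": 0, "ax": 0, "ay": 0, "az": 0, "hand": 2}, {"x": 0.29, "y": -0.51, "z": 0, "ax": 0, "ay": 0, "az": 0, "hand": 2}, {"x": 0.25, "y": -0.54, "z": 0, "ax": 0, "ay": 0, "az": 0, "hand": 2}, {"x": 0.19, "y": -0.55, "z": 0, "ax": 0, "ay": 0, "az": 0, "hand": 2}]

[... 781 characters left out ...]
: 2}, {"x": -0.38, "y": -0.45, "z": 0, "ax": 0, "ay": 0, "az": 0, "hand": 2}, {"x": -0.42, "y": -0.41, "z": 0, "ax": 0, "ay": 0, "az": 0, "hand": 2}, {"x": -0.46, "y": -0.38, "z": 0, "ax": 0, "ay": 0, "az": 0, "hand": 2}, {"x": -0.49, "y": -0.33, "z": 0, "ax": 0, "ay": 0, "az": 0, "hand": 2}]
[{"x": -0.51, "y": -0.29, "z": 0, "ax": 0, "ay": 0, "az": 0, "hand": 2}, {"x": -0.53, "y": -0.24, "z": 0, "ax": 0, "ay": 0, "az": 0, "hand": 2}, {"x": -0.56, "y": -0.2, "z": 0, "ax": 0, "ay": 0, "az": 0, "hand": 2}, {"x": -0.57, "y": -0.14, "z": 0, "ax": 0, "ay": 0, "az": 0, "hand": 2}, {"x": -0.58, "y": -0.1, "z": 0, "ax": 0, "ay": 0, "az": 0, "hand": 2}]
end cmd [585.65024257  55.5018089 ] phi -443.07
```

Emit:
send_rows(
  commands=[
    {"x": 1.09, "y": 0.44, "z": 0, "ax": 0, "ay": 0, "az": 0, "hand": 2},
    {"x": 1.15, "y": 0.25, "z": 0, "ax": 0, "ay": 0, "az": 0, "hand": 2},
    {"x": 1.18, "y": 0.04, "z": 0, "ax": 0, "ay": 0, "az": 0, "hand": 2},
    {"x": 1.16, "y": -0.17, "z": 0, "ax": 0, "ay": 0, "az": 0, "hand": 2},
  ],
)

```text
time_s: 12.92
tool_pos: [591.7, 190.3, 122.9]
orientation: [-3.131, -0.207, 0.002]
contact_force: [-5.2, 7.2, 5.4]
grip_width: 24.2
```

```bash
python3 chk.py
```

```text
[591.7 190.3 122.9] [-5.2  7.2  5.4] [ 1.38  0.93 -0.06] [0.12 0.56 1.21 0.   1.37 1.56]
[((388, 197, 13, 18, 162), array([394.2, 204.5]))]
[[394.02238145 204.30717463]]
phi 78.17358810516468 push 6.5983467573394625 rad 5.936882377068958
```

```bash
sed -i 's/122.5/124/' chk.py; python3 -c "
from arc import rows
rows((577.5,124),68,(592.74,188.24),-283.07,-5,35)"
```

```text
[{"x": 0.59, "y": 0.04, "z": 0, "ax": 0, "ay": 0, "az": 0, "hand": 2}, {"x": 0.55, "y": -0.21, "z": 0, "ax": 0, "ay": 0, "az": 0, "hand": 2}, {"x": 0.54, "y": -0.25, "z": 0, "ax": 0, "ay": 0, "az": 0, "hand": 2}, {"x": 0.51, "y": -0.31, "z": 0, "ax": 0, "ay": 0, "az": 0, "hand": 2}, {"x": 0.48, "y": -0.34, "z": 0, "ax": 0, "ay": 0, "az": 0, "hand": 2}]
[{"x": 0.45, "y": -0.39, "z": 0, "ax": 0, "ay": 0, "az": 0, "hand": 2}, {"x": 0.41, "y": -0.42, "z": 0, "ax": 0, "ay": 0, "az": 0, "hand": 2}, {"x": 0.38, "y": -0.46, "z": 0, "ax": 0, "ay": 0, "az": 0, "hand": 2}, {"x": 0.34, "y": -0.49, "z": 0, "ax": 0, "ay": 0, "az": 0, "hand": 2}, {"x": 0.29, "y": -0.51, "z": 0, "ax": 0, "ay": 0, "az": 0, "hand": 2}]
[{"x": 0.24, "y": -0.54, "z": 0, "ax": 0, "ay": 0, "az": 0, "hand": 2}, {"x": 0.2, "y": -0.56, "z": 0, "ax": 0, "ay": 0, "az": 0, "hand": 2}, {"x": 0.15, "y": -0.58, "z": 0, "ax": 0, "ay": 0, "az": 0, "hand": 2}, {"x": 0.1, "y": -0.58, "z": 0, "ax": 0, "ay": 0, "az": 0, "hand": 2}, {"x": 0.04, "y": -0.59, "z": 0, "ax": 0, "ay": 0, "az": 0, "hand": 2}]
[{"x": -0.0, "y": -0.6, "z": 0, "ax
[... 738 characters left out ...]
az": 0, "hand": 2}, {"x": -0.49, "y": -0.34, "z": 0, "ax": 0, "ay": 0, "az": 0, "hand": 2}, {"x": -0.51, "y": -0.29, "z": 0, "ax": 0, "ay": 0, "az": 0, "hand": 2}, {"x": -0.54, "y": -0.24, "z": 0, "ax": 0, "ay": 0, "az": 0, "hand": 2}, {"x": -0.56, "y": -0.2, "z": 0, "ax": 0, "ay": 0, "az": 0, "hand": 2}]
[{"x": -0.58, "y": -0.15, "z": 0, "ax": 0, "ay": 0, "az": 0, "hand": 2}, {"x": -0.58, "y": -0.09, "z": 0, "ax": 0, "ay": 0, "az": 0, "hand": 2}, {"x": -0.59, "y": -0.05, "z": 0, "ax": 0, "ay": 0, "az": 0, "hand": 2}, {"x": -0.6, "y": 0.01, "z": 0, "ax": 0, "ay": 0, "az": 0, "hand": 2}, {"x": -0.59, "y": 0.05, "z": 0, "ax": 0, "ay": 0, "az": 0, "hand": 2}]
end cmd [567.94  56.64] phi -458.07
```

Emit:
send_rows(
  commands=[
    {"x": 0.59, "y": 0.04, "z": 0, "ax": 0, "ay": 0, "az": 0, "hand": 2},
    {"x": 0.55, "y": -0.21, "z": 0, "ax": 0, "ay": 0, "az": 0, "hand": 2},
    {"x": 0.54, "y": -0.25, "z": 0, "ax": 0, "ay": 0, "az": 0, "hand": 2},
    {"x": 0.51, "y": -0.31, "z": 0, "ax": 0, "ay": 0, "az": 0, "hand": 2},
    {"x": 0.48, "y": -0.34, "z": 0, "ax": 0, "ay": 0, "az": 0, "hand": 2},
  ],
)

```text
time_s: 13.6
tool_pos: [618.8, 179.6, 122.9]
orientation: [-3.131, -0.207, -0.0]
contact_force: [-1.3, 8.3, 3.9]
grip_width: 23.7
```

```bash
python3 chk.py
```

```text
[618.8 179.6 122.9] [-1.3  8.3  3.9] [ 1.5   0.51 -0.02] [0.1  0.6  1.14 0.   1.4  1.54]
[((378, 204, 12, 18, 169), array([383.5, 211.9]))]
[[383.39083169 211.73826565]]
phi 53.383763077700245 push 5.972798452982286 rad 5.926657903985005
```

Emit:
send_rows(
  commands=[
    {"x": 0.53, "y": -0.28, "z": 0, "ax": 0, "ay": 0, "az": 0, "hand": 2},
    {"x": 0.41, "y": -0.42, "z": 0, "ax": 0, "ay": 0, "az": 0, "hand": 2},
    {"x": 0.38, "y": -0.46, "z": 0, "ax": 0, "ay": 0, "az": 0, "hand": 2},
    {"x": 0.34, "y": -0.49, "z": 0, "ax": 0, "ay": 0, "az": 0, "hand": 2},
    {"x": 0.29, "y": -0.51, "z": 0, "ax": 0, "ay": 0, "az": 0, "hand": 2},
  ],
)

```text
time_s: 14.28
tool_pos: [638.9, 158.0, 122.9]
orientation: [-3.131, -0.207, -0.002]
contact_force: [1.4, 8.1, 3.4]
grip_width: 24.5
```

```bash
python3 chk.py
```

```text
[638.9 158.  122.9] [1.4 8.1 3.4] [ 1.59  0.05 -0.03] [0.06 0.63 1.09 0.   1.42 1.5 ]
[((362, 207, 13, 19, 171), array([368.3, 215.5]))]
[[368.25818781 215.12865933]]
phi 28.987707670705817 push 6.41387042109355 rad 5.174788308489547
```

Emit:
send_rows(
  commands=[
    {"x": 0.29, "y": -0.54, "z": 0, "ax": 0, "ay": 0, "az": 0, "hand": 2},
    {"x": 0.2, "y": -0.56, "z": 0, "ax": 0, "ay": 0, "az": 0, "hand": 2},
    {"x": 0.15, "y": -0.58, "z": 0, "ax": 0, "ay": 0, "az": 0, "hand": 2},
    {"x": 0.1, "y": -0.58, "z": 0, "ax": 0, "ay": 0, "az": 0, "hand": 2},
    {"x": 0.04, "y": -0.59, "z": 0, "ax": 0, "ay": 0, "az": 0, "hand": 2},
  ],
)

```text
time_s: 14.95
tool_pos: [646.5, 130.2, 122.9]
orientation: [-3.13, -0.208, -0.002]
contact_force: [-0.1, 10.3, 2.1]
grip_width: 24.0
```

```bash
python3 chk.py
```

```text
[646.5 130.2 122.9] [-0.1 10.3  2.1] [ 2.03  0.01 -0.01] [0.02 0.63 1.09 0.01 1.43 1.45]
[((347, 206, 11, 18, 159), array([352.5, 213.8]))]
[[352.50622209 213.29062764]]
phi 5.138269861127163 push 10.236463943416656 rad 0.8388049797393519
```

The crank has gone clearly heavier: push 6.4 → 10.2 N over the last 24°, about 4–5 N over idle. That's inside the 3.5–6 N window, so I stop here and hold briefly.

Emit:
send_rows(
  commands=[
    {"x": 0, "y": 0, "z": 0, "ax": 0, "ay": 0, "az": 0, "hand": 2},
    {"x": 0, "y": 0, "z": 0, "ax": 0, "ay": 0, "az": 0, "hand": 2},
    {"x": 0, "y": 0, "z": 0, "ax": 0, "ay": 0, "az": 0, "hand": 2},
    {"x": 0, "y": 0, "z": 0, "ax": 0, "ay": 0, "az": 0, "hand": 2},
  ],
)

```text
time_s: 15.5
tool_pos: [646.6, 129.6, 122.8]
orientation: [-3.131, -0.207, -0.002]
contact_force: [-0.4, 7.9, 2.8]
grip_width: 24.2
```

```bash
python3 chk.py
```

```text
[646.6 129.6 122.8] [-0.4  7.9  2.8] [ 1.4  -0.03 -0.04] [0.02 0.63 1.09 0.   1.43 1.46]
[((347, 206, 11, 18, 164), array([352.3, 213.9]))]
[[352.18671738 213.21962666]]
phi 4.626107108579412 push 7.950677341612134 rad 0.26666644610773294
```

Holding steady. The crank is at about 5°, nearly its starting angle, so the finger yaw is already tangential. I'll fold back along the reverse arc, easing the tangential load slightly.

Emit:
send_rows(
  commands=[
    {"x": -1.29, "y": -0.03, "z": -0.17, "ax": 0, "ay": 0, "az": 0, "hand": 2},
    {"x": -1.21, "y": -0.11, "z": -0.5, "ax": 0, "ay": 0, "az": 0, "hand": 2},
    {"x": -1.04, "y": -0.09, "z": -0.79, "ax": 0, "ay": 0, "az": 0, "hand": 2},
  ],
)

```text
time_s: 15.92
tool_pos: [612.0, 125.4, 108.4]
orientation: [-3.134, -0.206, -0.006]
contact_force: [4.8, 0.7, 0.2]
grip_width: 24.4
```

```bash
python3 chk.py
```

```text
[612.  125.4 108.4] [4.8 0.7 0.2] [ 0.1  -0.99  0.02] [0.01 0.58 1.22 0.   1.33 1.45]
[((351, 200, 12, 19, 164), array([356.7, 208.3]))]
[[357.38528824 206.65356452]]
phi 2.399913385639989 push 0.520532084073725 rad 4.8164973389589605
```

Emit:
send_rows(
  commands=[
    {"x": -0.79, "y": -0.07, "z": -1.04, "ax": 0, "ay": 0, "az": 0, "hand": 2},
    {"x": -0.5, "y": -0.04, "z": -1.21, "ax": 0, "ay": 0, "az": 0, "hand": 2},
    {"x": -0.17, "y": -0.01, "z": -1.29, "ax": 0, "ay": 0, "az": 0, "hand": 2},
    {"x": 0, "y": 0, "z": 0, "ax": 0, "ay": 0, "az": 0, "hand": 2},
  ],
)

```text
time_s: 16.48
tool_pos: [596.4, 123.9, 71.0]
orientation: [-3.135, -0.205, 0.003]
contact_force: [0.1, -0.9, 0.3]
grip_width: 24.4
```

```bash
python3 chk.py
```

```text
[596.4 123.9  71. ] [ 0.1 -0.9  0.3] [-0.17 -0.16  0.07] [0.01 0.6  1.31 0.   1.23 1.45]
[((353, 209, 12, 16, 130), array([358.7, 215. ]))]
[[359.23614136 215.48465643]]
phi -0.38293185158883253 push -0.8787948701206154 rad 0.15542346645590033
```

Emit:
send_rows(
  commands=[
    {"x": 0, "y": 0, "z": -0.15, "ax": 0, "ay": 0, "az": 0, "hand": 2},
    {"x": 0, "y": 0, "z": -0.1, "ax": 0, "ay": 0, "az": 0, "hand": 2},
  ],
)

```text
time_s: 16.77
tool_pos: [596.5, 123.9, 69.9]
orientation: [3.135, 0.206, -0.001]
contact_force: [-3.0, -1.5, 5.8]
grip_width: 24.2
```

Emit:
send_rows(
  commands=[
    {"x": 0, "y": 0, "z": 0, "ax": 0, "ay": 0, "az": 0, "hand": 4.6},
    {"x": 0, "y": 0, "z": 0, "ax": 0, "ay": 0, "az": 0, "hand": 4.6},
    {"x": 0, "y": 0, "z": 0, "ax": 0, "ay": 0, "az": 0, "hand": 4.6},
    {"x": 0, "y": 0, "z": 2, "ax": 0, "ay": 0, "az": 0, "hand": 4.6},
    {"x": 0, "y": 0, "z": 3, "ax": 0, "ay": 0, "az": 0, "hand": 4.6},
  ],
)

```text
time_s: 17.4
tool_pos: [596.2, 124.0, 119.5]
orientation: [-3.135, -0.205, 0.003]
contact_force: [1.1, -0.4, 0.3]
grip_width: 46.2
```

Emit:
send_rows(
  commands=[
    {"x": 0, "y": 0, "z": 4, "ax": 0, "ay": 0, "az": 0, "hand": 4.6},
    {"x": -2, "y": 0, "z": 4, "ax": 0, "ay": 0, "az": 0, "hand": 4.6},
    {"x": -4, "y": 0, "z": 4, "ax": 0, "ay": 0, "az": 0, "hand": 4.6},
    {"x": -5, "y": 0, "z": 2, "ax": 0, "ay": 0, "az": 0, "hand": 4.6},
    {"x": -5, "y": 0, "z": 0, "ax": 0, "ay": 0, "az": 0, "hand": 4.6},
  ],
)

```text
time_s: 18.02
tool_pos: [435.8, 124.0, 261.1]
orientation: [-3.135, -0.206, -0.005]
contact_force: [0.3, 0.1, 0.1]
grip_width: 45.6
```

```bash
python3 - <<'E'
from bench import grab_frame
import cv2,numpy as np
a=grab_frame("scene")["frame"][165:295,230:410]; b=grab_frame("top")["frame"][135:265,220:400]
cv2.imwrite("pics/f.png",np.vstack([cv2.resize(x,None,fx=2.25,fy=2.25,interpolation=cv2.INTER_CUBIC) for x in (a,b)])[:,:,::-1])
E
python3 chk.py
```

```text
[432.9 124.4 260.6] [0.1 0.4 0.4] [-0.    0.08 -0.  ] [0.02 0.16 1.43 0.   1.55 1.45]
[((353, 209, 13, 16, 135), array([359. , 215.2]))]
[[395.2229652   92.33164605]]
phi 179.83761313112416 push -0.3717693965798695 rad -0.08802746894805923
```

View pics/f.png

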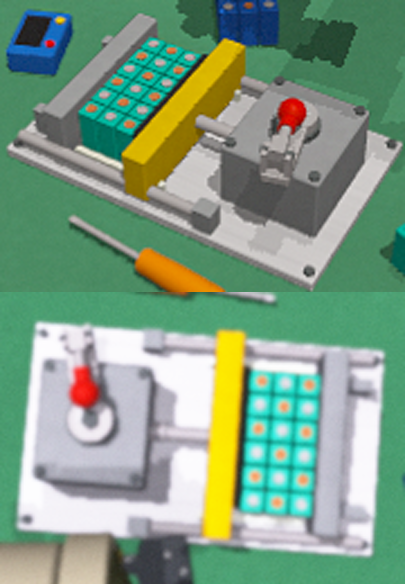

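Picture: the handle is folded flat, with the red ball at scene (359,215), the same pixel as at the start. The pack sits between the jaw and the backstop with no visible gap, and the tester and screwdriver look unmoved. Handing in.

```bash
python3 -c "
from bench import robot
print(robot.close_job())"
```

```text
the job is handed in; nothing more can be done
None
```

I swung the handle upright, cranked about one full turn clockwise, and stopped when the crank went clearly heavier. I then folded the handle flat again, let go and handed in the job at about 18 s. No verdict was reported.

**Clamp:** The push at the ball went from about 6.4 N to 10.2 N over the last 24°. That is about 4 N over the idle push I measured, or 5 N over the stated 5 N. Both are inside the 3.5–6 N window. The force between pack and backstop can't be read directly; I estimate 45–60 N. I felt for it only once, while cranking, and did not check it again after folding.

**Last checks:**
- **Handle:** the ball is at the same pixel in the scene view as at the start, so the handle is folded flat.
- **Pack:** there is no visible gap between jaw, pack and backstop in the last picture, but the views are not sharp enough to show contact.
- **Other things:** the tester and screwdriver look unmoved. The strip is mostly outside the last picture, so I did not check it, but the arm never came near it.
- **Arm:** it is well clear and reads about zero force.

**What disagreed:**
- **Fingertips:** they sit about 40 mm above the reported TCP. The first grasp closed above the ball; I found the offset by touching the ball and corrected for it.
- **Crank centre:** my first estimate was 2–4 mm off, which gave up to about 10 N of sideways force on the handle until I corrected it.

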